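Set the drag pointer of a bench pull tester

ROBOT

A 7-joint arm with a two-finger parallel gripper is mounted at the origin on the work surface. World frame = base frame: x ahead of the robot, y to its left, z up, the work surface at z = 0. Lengths are in mm, angles in rad, forces in N, time in s.
With the tool pointing down it reaches from about 425 to 800 mm from the base axis. Payload 8.3 kg.
Tool frame: the origin (TCP) lies midway between the tips of the shut fingers; the grasp point (between the pads) lies robot.grip_depth behind it (robot.grip_depth is the distance from the TCP to the grasp point, in mm); z points along the fingers, y is the direction in which the jaws open and shut (so a half turn about z gives the same grasp; the last joint's range is limited). The gripper opens to 85 mm and grips with 20 to 120 N. Pads are 22 mm wide; open, the fingers measure 114 mm over their backs; the gripper's body (76 mm by 85 mm) begins 54 mm behind the grasp point. The pads swing forward as they close: fully open they stand 13 mm farther back than shut.
Start: joints at [-1.168, 0.383, 0.016, 1.37, -0.006, 1.388, -0.046], TCP at [280.659, 558.42, 231.279] pointing down, gripper open.
Joint ranges: [-2.95, 2.95], [-0.25, 2.06], [-1.52, 1.56], [0.18, 2.33], [-1.44, 4.58], [0.02, 2.06], [-3.01, 3.01]. Speed limits (rad/s): [2.39, 2.39, 3.01, 3.01, 3.14, 3.14, 3.14].

INTERFACE

Orientations are given as a unit quaternion [x, y, z, w].
In Python, from plant import robot gives the robot as it stands.
- The arm moves only by the shell command python3 -m handwheel 'ROWS' [OPENING] [FORCE]. ROWS is JSON, one flat list of numbers, 6 for each row, row after row: the shift along the tool's x, y, z normalised to -1 to 1, where 1 is 0.2 m, then the turn, a rotation vector about the tool's x, y, z normalised to -1 to 1, where 1 is 60 degrees. In form: [x, y, z, rx, ry, rz, x, y, z, rx, ry, rz, ...]. A call has 1 to 20 rows; each row is the pose to reach, as a shift and turn from the pose commanded when the call began, along the tool's axes at that moment; what a row does not reach only later rows make up. A row lasts 1/10 s, in which the tool goes at most 50 mm and 8.59 degrees, less where a joint would pass 70% of its speed; a pose out of reach is approached as far as the arm can. A call with a number of a shift or a turn outside -1 to 1 is refused whole. A call with a gripper value outside its range is refused whole. OPENING is the opening, from -1 (shut) to 1 (fully open), set as the call begins (- or left out, the last holds). The fingers move at their own pace and stop on an object; FORCE is the grip in N (left out, the last holds). Time passes only in rows, so rows that repeat a pose let the fingers close. It gives the time, the measured TCP pose, the force and the opening at its end, in the units of the state.
- robot.get_obs(): the state, without advancing time (a new reading comes with each control period).
- robot.capture(name): name is "side" or "top"; returns the picture (400x640x3 uint8, blue, green, red); there is no depth.
- robot.camera_params(name): a dict with "K" (3x3 intrinsics, pixels), "T" (4x4, takes a point from camera to world coordinates). Camera axes: x right, y up, looking along -z (the intrinsics and any distortion apply to the point x, -y, -z); pixel columns grow to the right and rows downward; lengths in mm; the calibration is good to about 2 mm. A picture is of the moment at which its call begins. camera_params takes no time and is no camera call.
- robot.job_done(): hands the job in, once; it reports no verdict.
The state is a dict: "clock": time; "joints": joint angles; "dq": joint speeds; "effort": joint torques, N m; "tcp_pos": TCP position; "ee_rot": TCP orientation; "wrist_force": force on the tool from outside, world axes, zero at the start; "ft_torque": the same for the moment, N m; "grip_width": finger opening in mm.
Only numpy, scipy, OpenCV 4.12 (cv2) and the standard library are available. Lean on these libraries where they do the work, as an engineer would, in place of code of your own. Each camera call takes 0.05 s, during which the arm holds its last target. There are 200 camera calls.

TASK

Get the jeweller's pull tester ready for the next chain test: pull its sprung blue handle straight out from under the little lamp until the red drag pointer stands level with the yellow limit clip, no farther, and hold it there for about two seconds. Then ease the handle back fully home without letting it snap back, and let go, so that the red pointer stays behind at the yellow clip. Leave the yellow clip and the other things on the bench where they are.

Things in the scene. Friction and masses are not known exactly. Their poses are not given: they have to be found in the camera images.
- tester: Bench pull tester, fixed to the bench; origin on the bench top; the slide is pulled along its +y. In its frame, mm: grey base plate x -50..80, y -170..230, top z 12; aluminium housing x -30..30, y -170..0, top z 60, with a white tick-marked scale on top; steel lamp post 16 thick at x 62, y 198; rubber end stop at y 213..231, top z 30.
- lamp (a point): Middle of the underside of the white lamp head (x 75, y 225, z 18 mm) that hangs over the far half of the handle all along its path: tester x 0..75, y -12..212, z 180..198. A vertical gripper does not fit past it: lean back about 40 degrees to the -x (robot) side, which is open.
- handle (a point): Grip point of the blue handle, 20 mm below its top; moves with the slide; axes as the tester's. The handle is an upright plate 60 mm wide (x), 16 mm thick (y, the pull direction), z 20 to 95 mm; this point is at tester x 0, y 70 mm + pull, z 75. Grip across its thickness, above the steel rod (12 mm thick, top at z 38) that joins it to the housing, 62 mm behind it when home.
- pull (a joint): How far the slide (handle, rod and black carriage) is pulled out, m: 0 is home, 0.115 the end. A spring pulls it home: about 3 N at home, 9 N at 0.085.
- slide_index (a point): Point that moves with the slide, at tester x -2 mm, y -124 mm + pull, z 69; when the black carriage on top of the housing touches and pushes the red pointer, this point lies at the middle of the pointer's thickness, so pull equals drag.
- drag (a joint): Place of the red drag pointer along the scale, m, on the same scale as pull. The slide's carriage pushes it outwards; it stays by friction when the slide goes back. It starts somewhere between 0 and 0.02.
- red_pointer (a point): Middle of the blade of the red drag pointer (8 mm thick along the pull, 30 mm long across it) on top of the housing, at tester x 11 mm, y -124 mm + drag, z 73.
- limit (a joint): Place of the yellow limit clip along the scale, m, on the same scale as drag and pull: the red pointer is level with the clip when drag equals limit.
- yellow_clip (a point): Upper part of the yellow limit clip (8 mm thick along the pull, 38 mm tall, top at z 80, on the +x edge of the housing), at tester x 34 mm, y -124 mm + limit, z 73. Axes are the tester's.
- bead_box: Clear open plastic box of white beads, 120 x 85 x 35 mm, loose; origin under its centre. Bystander.
- bench_block: Dark steel bench block, 90 x 80 x 25 mm, loose; origin under its centre. Bystander.
- glue: White bottle, 44 mm thick, 130 mm tall, loose, standing; origin under its centre. Bystander.
- flat_file: Flat hand file lying on the bench, 205 mm long, wooden handle 20 x 16 mm, steel blade; origin on the bench near its middle, +x towards the blade; loose. Bystander.

How it is judged:
By the outcome, as a careful person would: the job done as asked, in the order asked, and still so for the second after the job is handed in, with the robot touching nothing.
It also fails if it takes over 40 s, if anything falls off the work surface, if the arm or the gripper's body presses on something with over 40 N, if the wrist force passes 120 N, or if a joint passes its speed limit or range.

## Working session

There is one attempt and no reset: what is moved stays moved. The work goes in short steps, Python scripts to look and compute and a shell command to move; the robot and the scene stay as the last step left them, time stands still between calls to the robot, and variables do not carry over. Pictures are saved under pics/ and viewed, about 8 in all and at most 12, crops included, and the job is handed in when it is done.

```bash
mkdir -p pics
python3 - <<'E'
from plant import robot
import cv2
for n in("side","top"):
    cv2.imwrite(f"pics/{n}0.png",robot.capture(n)); p=robot.camera_params(n); print(n,p)
o=robot.get_obs(); print(o, robot.grip_depth)
E
```

```text
side {'K': array([[495.67733103,   0.        , 325.04838834],
       [  0.        , 495.67733103, 195.6485722 ],
       [  0.        ,   0.        ,   1.        ]]), 'T': array([[ 7.12179805e-01,  5.33666849e-01, -4.56069753e-01,
         1.91191504e+02],
       [-7.01995565e-01,  5.42764330e-01, -4.61095552e-01,
        -4.68183478e+02],
       [ 1.46698336e-03,  6.48541885e-01,  7.61177556e-01,
         8.03764875e+02],
       [ 0.00000000e+00,  0.00000000e+00,  0.00000000e+00,
         1.00000000e+00]])}
top {'K': array([[392.8914117 ,   0.        , 316.3875218 ],
       [  0.        , 392.8914117 , 202.64157973],
       [  0.        ,   0.        ,   1.        ]]), 'T': array([[-6.03235356e-03,  9.95149118e-01, -9.81928878e-02,
         4.89626482e+02],
       [-9.99385306e-01, -2.60846969e-03,  3.49600595e-02,
        -5.97341555e+01],
       [ 3.45343392e-02,  9.83434206e-02,  9.94553141e-01,
         9.54683103e+02],
       [ 0.00000000e+00,  0.00000000e+00,  0.00000000e+00,
         1.00000000e+00]])}
{'clock': 0.1, 'joints': array([-1.16791322,  0.38416138,  0.01636245,  1.37099961, -0.00626462,
        1.38821121, -0.04645632]), 'dq': array([-1.73128670e-03, -1.88379506e-03,  4.43504667e-04, -3.90533922e-03,
        8.41824953e-04,  8.53541447e-04,  5.72762732e-05]), 'effort': array([ 3.47723209e-03, -6.29122853e+01,  8.48012120e-01, -3.72750878e+01,
        1.69301976e-02,  1.04917015e-02, -2.62451385e-05]), 'tcp_pos': array([280.47571685, 558.04431061, 230.39662265]), 'ee_rot': array([ 2.30730822e-01,  9.73017235e-01, -8.47346682e-04, -1.73206910e-04]), 'wrist_force': array([ 0.93843785,  0.77203525, -0.61043862]), 'ft_torque': array([-0.0106916 ,  0.02679663,  0.07235684]), 'grip_width': 85.09360318616415} 18.700000000000003
```

View pics/side0.png

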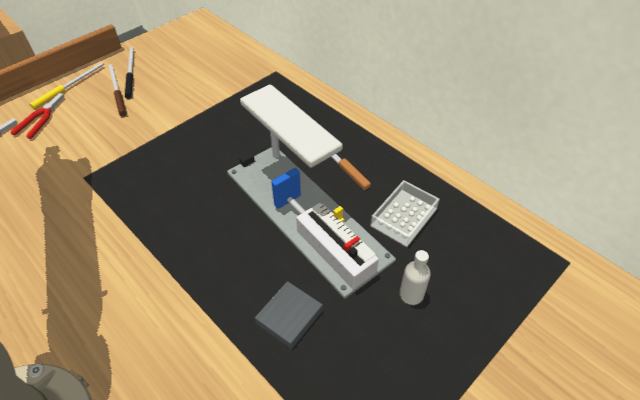

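View pics/top0.png

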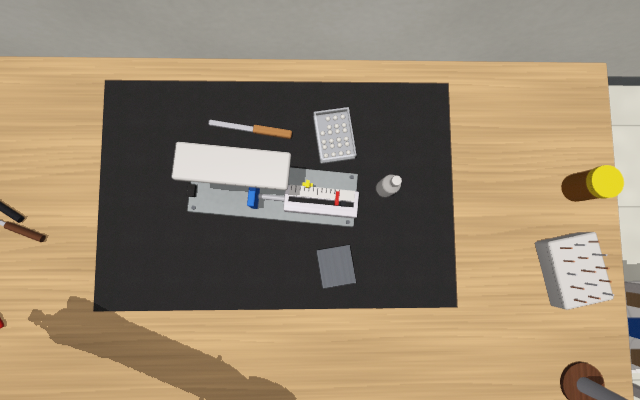

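The side view shows the tester with the blue handle near (287,187), the red pointer at (351,242) and the yellow clip at (339,213). In the top view they are at (253,197), (337,198) and (307,184), with pull pointing left, about world +y.

```bash
cat > h.py <<'E'
import numpy as np, cv2
from plant import robot
def ray(n,uv):
    p=robot.camera_params(n);K,T=p["K"],p["T"]
    d=np.linalg.inv(K)@np.array([uv[0],uv[1],1.]); d=T[:3,:3]@np.array([d[0],-d[1],-d[2]])
    return T[:3,3],d
def onz(n,uv,z):
    o,d=ray(n,uv); return o+d*(z-o[2])/d[2]
def proj(n,P):
    p=robot.camera_params(n);K,T=p["K"],p["T"]
    c=T[:3,:3].T@(np.array(P)-T[:3,3]); q=K@np.array([c[0],-c[1],-c[2]]); return q[:2]/q[2]
def mask(im,c):
    h=cv2.cvtColor(im,cv2.COLOR_BGR2HSV)
    r={"red":[((0,150,90),(6,255,255)),((174,150,90),(180,255,255))],"yellow":[((22,150,120),(34,255,255))],"blue":[((100,130,50),(125,255,255))]}[c]
    return sum(cv2.inRange(h,*x) for x in r)
E
python3 - <<'E'
from h import *
rois={"side":(220,140,400,300),"top":(180,135,370,235)}
for n in rois:
    im=cv2.imread(f"pics/{n}0.png"); a,b,c,d=rois[n]; cr=im[b:d,a:c]
    cv2.imwrite(f"pics/{n}0c.png",cv2.resize(cr,None,fx=4,fy=4,interpolation=cv2.INTER_CUBIC)[:600])
    for col in("red","yellow","blue"):
        m=mask(cr,col); k,l,s,ce=cv2.connectedComponentsWithStats(m)
        for i in range(1,k):
            if s[i,4]>5: print(n,col,s[i],ce[i]+[a,b], "box",s[i,:2]+[a,b])
E
```

```text
side red [124  96  16  15  93] [350.37634409 243.21505376] box [344 236]
side yellow [114  66  10  16  98] [338.41836735 212.97959184] box [334 206]
side blue [ 52  28  29  41 780] [285.85       187.26025641] box [272 168]
top red [154  57   5  14  45] [336.46666667 199.04444444] box [334 192]
top yellow [123  45  10   8  43] [307.13953488 183.95348837] box [303 180]
top blue [ 67  52  13  22 210] [252.72857143 197.4       ] box [247 187]
```

View pics/side0c.png

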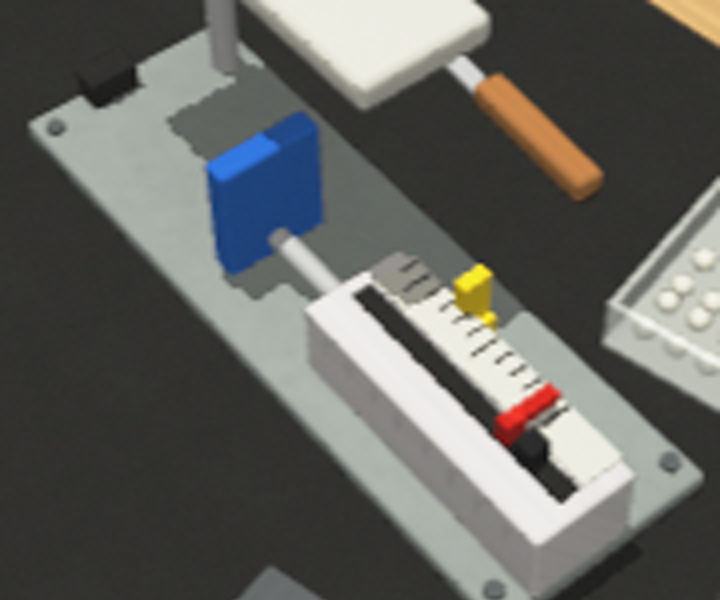

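View pics/top0c.png

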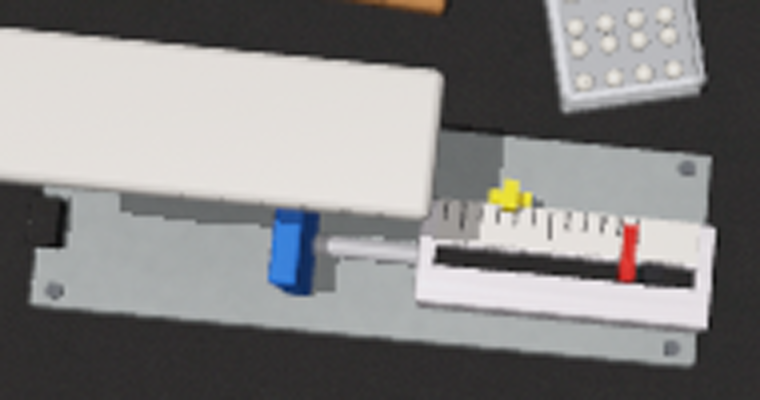

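The crops give clear base-plate and housing corners in both views: in side, the housing front corner at crop (307,306) and the base corners at (30,125) and (703,478). I'll fit the tester pose to these corner points.

```bash
cat > fit.py <<'E'
from h import *
from scipy.optimize import least_squares
F=[("top",(30,305),(-50,230,12)),("top",(694,366),(-50,-170,12)),("top",(711,156),(80,-170,12)),("top",(708,329),(-30,-170,60)),("top",(417,303),(-30,0,60)),("top",(714,228),(30,-170,60)),
("side",(30,125),(-50,230,12)),("side",(703,478),(80,-170,12)),("side",(307,306),(-30,0,60)),("side",(540,545),(-30,-170,60)),("side",(633,470),(30,-170,60))]
O={"top":(180,135),"side":(220,140)}
def W(q,P):
    c,s=np.cos(q[2]),np.sin(q[2]); return np.array([q[0]+c*P[0]-s*P[1],q[1]+s*P[0]+c*P[1],P[2]])
px=lambda n,uv:(np.array(uv)+.5)/4-.5+O[n]
D=lambda q,n:np.array([*q,]) 
def res(q):
    r=[]
    for n,uv,P in F:
        b=q[3:5] if n=="top" else q[5:7]
        r+=list(proj(n,W(q,P))+b-px(n,uv))
    return np.array(r+list(q[3:]*0.5))
s=least_squares(res,[520,-50,0,0,0,0,0])
q=s.x
def local(n,uv,z):
    b=q[3:5] if n=="top" else q[5:7]
    w=onz(n,np.array(uv)-b,z)-[q[0],q[1],0]; c,s_=np.cos(q[2]),np.sin(q[2]); return np.array([c*w[0]+s_*w[1],-s_*w[0]+c*w[1],z])
E
python3 - <<'E'
from fit import *
np.set_printoptions(precision=2,suppress=True)
print(q,np.degrees(q[2])); print(res(q)[:22].reshape(-1,2))
print("red top",local("top",(336.47,199.04),76),"side",local("side",(350.38,243.2),75))
print("yel top",local("top",(307.1,184),76),"side",local("side",(338.4,213),70))
print("blue top",local("top",(252.7,197.4),95))
for P in [(0,70,75),(0,-12,180),(0,212,180)]: print(P,W(q,P))
print("zaxis yaw start; handle pred px", [proj("side",W(q,P))+q[5:7] for P in[(-30,62,95),(30,62,95),(-30,62,20)]])
E
```

```text
[592.36 -15.08  -0.1    0.93   0.55   0.05   1.37] -5.682354301875859
[[-0.59 -0.1 ]
 [ 0.24  0.52]
 [ 0.45 -0.09]
 [ 0.1   0.25]
 [-1.19 -0.34]
 [ 0.76 -0.38]
 [-0.65 -0.7 ]
 [ 1.05 -0.99]
 [-1.05  0.11]
 [-0.74  0.36]
 [ 1.38  0.87]]
red top [   5.11 -118.88   76.  ] side [   3.51 -120.94   75.  ]
yel top [ 32.71 -49.72  76.  ] side [ 33.8  -51.48  70.  ]
blue top [-11.31  65.91  95.  ]
(0, 70, 75) [599.29  54.58  75.  ]
(0, -12, 180) [591.17 -27.02 180.  ]
(0, 212, 180) [613.35 195.88 180.  ]
zaxis yaw start; handle pred px [array([275.19, 185.13]), array([300.18, 170.87]), array([277.96, 209.73])]
```

Fit residuals are about 1 px, and the limit comes out near 72 mm. Next I plan the approach.

```bash
cat > plan.py <<'E'
from fit import *
from scipy.spatial.transform import Rotation as Rn
t=np.radians(40); yaw=q[2]
def goalR(sg=1):
    z=np.array([np.sin(t),0,-np.cos(t)]); y=np.array([0,sg,0.]); x=np.cross(y,z)
    return Rn.from_euler("z",yaw)*Rn.from_matrix(np.c_[x,y,z])
def go(local_grasp,R=None,back=0,sg=1,o=None):
    o=o or robot.get_obs(); R=R or goalR(sg); z=R.apply([0,0,1])
    tcp=W(q,local_grasp)+z*(robot.grip_depth-back)
    return delta(tcp,R,o)
def delta(tcp,R,o):
    R0=Rn.from_quat(o["ee_rot"]); return np.r_[R0.inv().apply(tcp-o["tcp_pos"])/200,(R0.inv()*R).as_rotvec(degrees=True)/60]
E
python3 - <<'E'
from plan import *
np.set_printoptions(precision=3,suppress=True)
o=robot.get_obs(); print(Rn.from_quat(o["ee_rot"]).as_matrix())
for sg in(1,-1):
    print(sg,go((-5,70,75),back=130,sg=sg), delta(np.array([420,400,260.]),goalR(sg),o))
print(W(q,(-5,70,75))-goalR().apply([0,0,130-18.7]))
E
```

```text
[[-0.894  0.449 -0.001]
 [ 0.449  0.894 -0.002]
 [-0.    -0.002 -1.   ]]
1 [-2.197 -1.67   0.354 -0.124 -0.659 -0.335] [-0.978 -0.393 -0.147 -0.124 -0.659 -0.335]
-1 [-2.197 -1.67   0.354 -0.912  0.171  2.506] [-0.978 -0.393 -0.147 -0.912  0.171  2.506]
[523.126  62.158 160.261]
```

```bash
python3 -m handwheel '[-0.98,-0.39,-0.15,-0.124,-0.66,-0.335,-0.98,-0.39,-0.15,-0.124,-0.66,-0.335,-0.98,-0.39,-0.15,-0.124,-0.66,-0.335,-0.98,-0.39,-0.15,-0.124,-0.66,-0.335,-0.98,-0.39,-0.15,-0.124,-0.66,-0.335,-0.98,-0.39,-0.15,-0.124,-0.66,-0.335,-0.98,-0.39,-0.15,-0.124,-0.66,-0.335,-0.98,-0.39,-0.15,-0.124,-0.66,-0.335]' 1 60
python3 - <<'E'
from plan import *
np.set_printoptions(precision=3,suppress=True)
print(go((-5,70,75),back=130)); print(delta(np.array([470,230,210.]),goalR(),robot.get_obs()))
E
```

```text
clock: 0.9
tcp_pos: [420.6, 400.9, 261.3]
ee_rot: [0.047, 0.939, -0.016, 0.342]
wrist_force: [0.1, -0.9, 0.5]
grip_width: 85.5
[-0.197 -1.636  0.821  0.001 -0.    -0.001]
[-0.09  -0.826  0.408  0.001 -0.    -0.001]
```

```bash
python3 -m handwheel '[-0.09,-0.82,0.4,0,0,0,-0.09,-0.82,0.4,0,0,0,-0.09,-0.82,0.4,0,0,0,-0.09,-0.82,0.4,0,0,0,-0.09,-0.82,0.4,0,0,0]'
python3 - <<'E'
from plan import *
np.set_printoptions(precision=3,suppress=True)
print(go((-5,70,75),back=130));
E
```

```text
clock: 1.4
tcp_pos: [470.7, 225.3, 210.2]
ee_rot: [0.051, 0.938, -0.018, 0.341]
wrist_force: [0.3, 0.7, 0.5]
grip_width: 85.4
[-0.107 -0.783  0.415 -0.005 -0.001 -0.007]
```

```bash
python3 -m handwheel '[-0.107,-0.783,0.415,-0.005,0,-0.007,-0.107,-0.783,0.415,-0.005,0,-0.007,-0.107,-0.783,0.415,-0.005,0,-0.007,-0.107,-0.783,0.415,-0.005,0,-0.007,-0.107,-0.783,0.415,-0.005,0,-0.007,-0.107,-0.783,0.415,-0.005,0,-0.007]'
python3 - <<'E'
from plan import *
np.set_printoptions(precision=3,suppress=True)
print(go((-5,70,75))) 
im=robot.capture("side"); cv2.imwrite("pics/side1.png",cv2.resize(im[100:340,180:460],None,fx=2.5,fy=2.5,interpolation=cv2.INTER_CUBIC))
E
```

```text
clock: 2.0
tcp_pos: [517.4, 93.4, 172.5]
ee_rot: [0.041, 0.939, -0.015, 0.342]
wrist_force: [-0.5, 1.0, 0.3]
grip_width: 85.6
[ 0.007 -0.157  0.724  0.007  0.001  0.008]
```

View pics/side1.png

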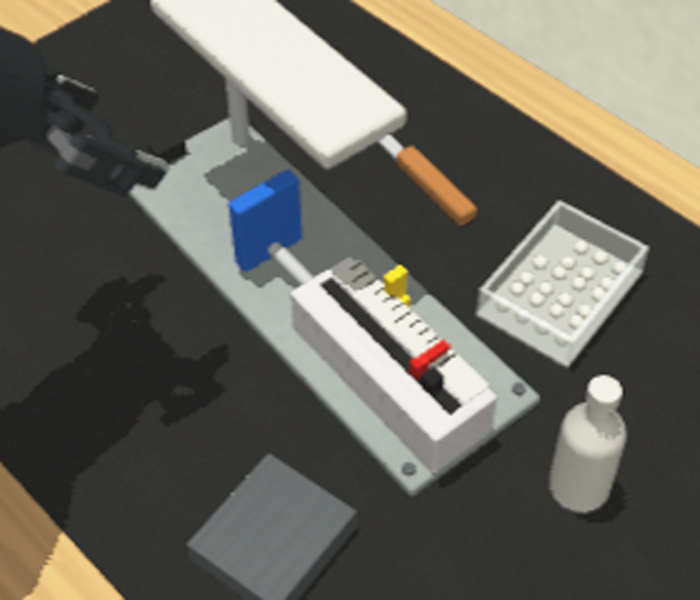

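The gripper is at the upper left, open and leaning, with its way to the handle free. I'll let it settle to see the commanded pose.

```bash
python3 -m handwheel '[0,0,0,0,0,0,0,0,0,0,0,0]'
python3 - <<'E'
from plan import *
np.set_printoptions(precision=3,suppress=True)
print(go((-5,70,75)))
E
```

```text
clock: 2.25
tcp_pos: [516.6, 93.6, 172.1]
ee_rot: [0.041, 0.939, -0.016, 0.342]
wrist_force: [-0.3, 0.6, -0.3]
grip_width: 85.2
[ 0.003 -0.158  0.725  0.006  0.     0.009]
```

```bash
python3 -m handwheel '[0,-0.158,0,0.006,0,0.008,0,-0.158,0,0.006,0,0.008,0.003,-0.158,0.2,0.006,0,0.008,0.003,-0.158,0.4,0.006,0,0.008,0.003,-0.158,0.5,0.006,0,0.008,0.003,-0.158,0.6,0.006,0,0.008,0.003,-0.158,0.67,0.006,0,0.008,0.003,-0.158,0.725,0.006,0,0.008,0.003,-0.158,0.725,0.006,0,0.008,0.003,-0.158,0.725,0.006,0,0.008]'
python3 - <<'E'
from plan import *
np.set_printoptions(precision=3,suppress=True)
print(go((-5,70,75))) 
im=robot.capture("side"); cv2.imwrite("pics/side2.png",cv2.resize(im[100:340,180:460],None,fx=2.5,fy=2.5,interpolation=cv2.INTER_CUBIC))
E
```

```text
clock: 3.25
tcp_pos: [605.5, 55.7, 60.2]
ee_rot: [0.044, 0.939, -0.017, 0.341]
wrist_force: [-0.6, -0.5, -0.2]
grip_width: 85.4
[-0.005 -0.009  0.001  0.002 -0.     0.005]
```

View pics/side2.png

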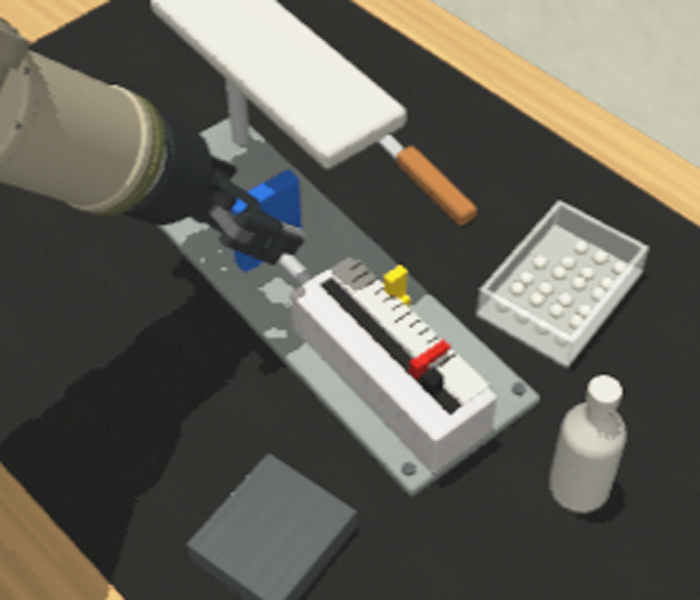

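The fingers straddle the handle, and the pointer and clip are untouched. Now to close on it.

```bash
python3 -m handwheel '[0,-0.009,0,0,0,0,0,-0.009,0,0,0,0,0,-0.009,0,0,0,0,0,-0.009,0,0,0,0,0,-0.009,0,0,0,0,0,-0.009,0,0,0,0,0,-0.009,0,0,0,0,0,-0.009,0,0,0,0,0,-0.009,0,0,0,0,0,-0.009,0,0,0,0]' -1 60
python3 - <<'E'
from plan import *
np.set_printoptions(precision=3,suppress=True)
o=robot.get_obs();R0=Rn.from_quat(o["ee_rot"])
print(o["tcp_pos"],R0.inv().apply(o["wrist_force"]),R0.as_matrix()[:,1],W(q,(0,1,0))-W(q,(0,0,0)))
im=robot.capture("top");cv2.imwrite("pics/top3.png",im)
for n in("side","top"):
  im=robot.capture(n)
  for c in("red","yellow"):
    m=mask(im,c);m[:140]=0;m[300:]=0;m[:,:290]=0;m[:,370:]=0;M=cv2.moments(m);print(n,c,M["m10"]/M["m00"],M["m01"]/M["m00"])
E
```

```text
clock: 4.3
tcp_pos: [605.4, 52.4, 60.4]
ee_rot: [0.045, 0.939, -0.017, 0.342]
wrist_force: [-3.9, 4.3, 5.8]
grip_width: 15.5
[605.449  52.371  60.371] [-0.409  3.941 -7.253] [ 0.096  0.995 -0.001] [0.099 0.995 0.   ]
side red 350.3157894736842 243.22105263157894
side yellow 338.4183673469388 212.9795918367347
top red 336.46666666666664 199.04444444444445
top yellow 307.13953488372096 183.95348837209303
```

```bash
python3 -m handwheel '[0,0.02,0,0,0,0,0,0.05,0,0,0,0,0,0.08,0,0,0,0,0,0.11,0,0,0,0,0,0.14,0,0,0,0,0,0.17,0,0,0,0,0,0.2,0,0,0,0,0,0.23,0,0,0,0,0,0.25,0,0,0,0,0,0.27,0,0,0,0,0,0.285,0,0,0,0,0,0.295,0,0,0,0,0,0.3,0,0,0,0,0,0.3,0,0,0,0,0,0.3,0,0,0,0]'
cat > gap.py <<'E'
from plan import *
np.set_printoptions(precision=2,suppress=True)
o=robot.get_obs();R0=Rn.from_quat(o["ee_rot"])
c,s=np.cos(q[2]),np.sin(q[2]);w=o["tcp_pos"]
print("tcp",w,"pull by tcp",(-s*(w[0]-605.449)+c*(w[1]-52.371)),"F tool",R0.inv().apply(o["wrist_force"]),"w",o["grip_width"],"t",o["clock"])
for n in("side","top"):
  im=robot.capture(n); cv2.imwrite(f"pics/{n}_{o['clock']:.2f}.png",im)
  r={}
  for k in("red","yellow"):
    m=mask(im,k);m[:140]=0;m[300:]=0;m[:,:290]=0;m[:,370:]=0
    M=cv2.moments(m,True);uv=(M["m10"]/M["m00"],M["m01"]/M["m00"]);r[k]=local(n,uv,75);print(n,k,M["m00"],np.array(uv),r[k][:2])
  print(" gap",(r["yellow"]-r["red"])[1])
E
python3 gap.py
```

```text
clock: 5.95
tcp_pos: [611.0, 108.6, 60.2]
ee_rot: [0.047, 0.938, -0.019, 0.342]
wrist_force: [-13.3, -6.3, 13.6]
grip_width: 15.2
tcp [611.01 108.57  60.24] pull by tcp 56.46932833109991 F tool [  0.97  -7.66 -18.5 ] w 15.247933837486912 t 5.95
side red 83.0 [332.04 224.42] [  4.72 -67.78]
side yellow 92.0 [338.35 212.64] [ 31.63 -53.75]
 gap 14.031653935010077
top red 47.0 [313.74 196.28] [  6.5  -67.29]
top yellow 43.0 [307.14 183.95] [ 32.97 -49.8 ]
 gap 17.495213726745362
```

Run:
```python
import cv2,numpy as np,glob
a=cv2.imread("pics/side_5.95.png")[195:245,305:365]; b=cv2.imread(sorted(glob.glob("pics/top_*.png"))[0])[172:212,290:340]
A=cv2.resize(a,None,fx=10,fy=10,interpolation=cv2.INTER_CUBIC)[:300*2]; B=cv2.resize(b,None,fx=8,fy=8,interpolation=cv2.INTER_CUBIC)
A=cv2.resize(a,None,fx=6.5,fy=6.5,interpolation=cv2.INTER_CUBIC)
c=np.zeros((330,800,3),np.uint8); c[:A.shape[0],:A.shape[1]]=A[:330]; c[:B.shape[0],400:400+B.shape[1]]=B
cv2.imwrite("pics/z1.png",c)
```

```text
(no output)
```

View pics/z1.png

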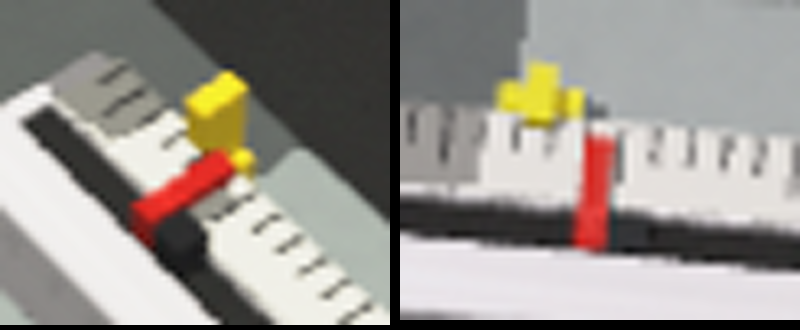

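The side view shows the red pointer just short of the clip, with the clip's wings biasing its centroid. The top camera sits almost above this spot (little height parallax), so I'll use soft sub-pixel centroids there.

```bash
cat > lv.py <<'E'
from plan import *
import sys
np.set_printoptions(precision=2,suppress=True)
def prof(im):
    f=im.astype(float);B,G,R=f[...,0],f[...,1],f[...,2]
    out={}
    for k,w,rows in(("red",R-np.maximum(G,B),range(188,206)),("yel",np.minimum(R,G)-B,range(178,190))):
        w=np.clip(w-25,0,None);l=[]
        for v in rows:
            ww=w[v,295:345];s=ww.sum()
            if s>150:
                u=295+(ww*np.arange(50)).sum()/s;wd=s/ww.max();P=local("top",(u,v),77);l.append((v,u,wd,P[0],P[1]))
        out[k]=np.array(l)
    return out
if __name__=="__main__":
    ims=[cv2.imread(a) for a in sys.argv[1:]] or [robot.capture("top")]
    for im in ims:
        o=prof(im);print(o["red"]);print(o["yel"])
E
ls pics; python3 lv.py pics/top3.png pics/top_5*.png
```

```text
side0.png
side0c.png
side1.png
side2.png
side_5.95.png
top0.png
top0c.png
top3.png
top_5.95.png
z1.png
[[ 191.    337.36    3.56   23.38 -119.21]
 [ 192.    337.23    3.35   21.08 -119.11]
 [ 193.    337.13    3.22   18.8  -119.09]
 [ 194.    337.12    3.12   16.53 -119.26]
 [ 195.    336.97    3.04   14.23 -119.13]
 [ 196.    336.77    2.96   11.93 -118.88]
 [ 197.    336.74    2.95    9.66 -119.01]
 [ 198.    336.55    3.05    7.36 -118.77]
 [ 199.    336.52    3.17    5.1  -118.91]
 [ 200.    336.42    3.51    2.82 -118.9 ]
 [ 201.    336.3     3.83    0.54 -118.81]
 [ 202.    336.27    3.96   -1.72 -118.95]
 [ 203.    336.27    3.93   -3.98 -119.15]
 [ 204.    336.13    3.75   -6.26 -119.04]
 [ 205.    336.26    2.56   -8.48 -119.52]]
[[180.   307.37   3.17  41.69 -49.46]
 [181.   307.41   3.15  39.43 -49.78]
 [182.   306.08   5.16  36.87 -47.01]
 [183.   306.72   8.64  34.74 -48.65]
 [184.   307.06   9.85  32.55 -49.63]
 [185.   307.06   9.4   30.28 -49.86]
 [186.   308.12   4.85  28.25 -52.45]
 [187.   306.82   2.98  25.7  -49.76]]
[[189.   314.27   3.34  22.82 -66.88]
 [190.   314.36   3.6   20.57 -67.3 ]
 [191.   314.22   3.29  18.28 -67.2 ]
 [192.   314.17   3.33  16.01 -67.32]
 [193.   314.     3.09  13.71 -67.13]
 [194.   313.97   3.04  11.45 -67.29]
 [195.   313.86   3.11   9.17 -67.24]
 [196.   313.73   3.11   6.89 -67.17]
 [197.   313.65   3.34   4.62 -67.19]
 [198.   313.54   3.76   2.34 -67.18]
 [199.   313.39   3.76   0.06 -67.05]
 [200.   313.33   3.82  -2.21 -67.12]
 [201.   313.24   3.97  -4.48 -67.14]
 [202.   313.15   3.8   -6.74 -67.15]]
[[180.   307.37   3.17  41.69 -49.47]
 [181.   307.41   3.15  39.43 -49.77]
 [182.   306.07   5.17  36.87 -46.99]
 [183.   306.7    8.68  34.74 -48.62]
 [184.   307.07   9.9   32.55 -49.67]
 [185.   307.06   9.44  30.28 -49.85]
 [186.   308.13   4.92  28.25 -52.46]
 [187.   306.81   3.02  25.7  -49.74]]
```

```bash
python3 -m handwheel '[0,0.015,0,0,0,0,0,0.035,0,0,0,0,0,0.055,0,0,0,0,0,0.067,0,0,0,0,0,0.075,0,0,0,0,0,0.075,0,0,0,0,0,0.075,0,0,0,0]'
python3 gap.py|head -1; python3 lv.py
```

```text
clock: 6.75
tcp_pos: [612.4, 123.3, 60.2]
ee_rot: [0.047, 0.938, -0.02, 0.342]
wrist_force: [-14.3, -6.7, 15.2]
grip_width: 15.3
tcp [612.45 123.29  60.23] pull by tcp 71.26331677645804 F tool [  0.59  -8.15 -20.29] w 15.308577688975799 t 6.75
[[188.   307.72   2.37  23.64 -52.  ]
 [189.   307.72   2.98  21.37 -52.2 ]
 [190.   307.72   3.09  19.12 -52.43]
 [191.   307.59   3.32  16.83 -52.34]
 [192.   307.47   3.21  14.54 -52.3 ]
 [193.   307.46   3.17  12.28 -52.49]
 [194.   307.34   3.43  10.   -52.44]
 [195.   307.19   3.26   7.72 -52.33]
 [196.   307.13   3.31   5.45 -52.39]
 [197.   307.01   3.29   3.17 -52.34]
 [198.   306.9    3.49   0.89 -52.32]
 [199.   306.75   3.75  -1.39 -52.19]
 [200.   306.64   3.54  -3.66 -52.16]
 [201.   306.49   3.85  -5.94 -52.05]
 [202.   306.71   3.31  -8.14 -52.76]]
[[180.   307.37   3.14  41.69 -49.46]
 [181.   307.41   3.2   39.43 -49.78]
 [182.   306.07   5.15  36.87 -46.99]
 [183.   306.72   8.63  34.74 -48.65]
 [184.   307.06   9.85  32.55 -49.64]
 [185.   307.07   9.37  30.28 -49.87]
 [186.   308.13   4.9   28.25 -52.47]
 [187.   306.8    2.91  25.7  -49.72]]
```

```bash
python3 -m handwheel '[0,0.004,0,0,0,0,0,0.008,0,0,0,0,0,0.012,0,0,0,0,0,0.012,0,0,0,0,0,0.012,0,0,0,0]'
python3 gap.py|head -1; python3 lv.py
python3 - <<'E'
import cv2,glob,os
from fit import *
f=max(glob.glob("pics/side_*.png"),key=os.path.getmtime)
a=cv2.imread(f)[195:240,310:365]; cv2.imwrite("pics/z2.png",cv2.resize(a,None,fx=12,fy=12,interpolation=cv2.INTER_CUBIC))
for P in[(-4,-49.7,78),(26,-49.7,78),(30,-49.7,80),(38,-49.7,80)]: print(P,(proj("side",W(q,P))+q[5:7]-[310,195]+.5)*12-.5)
E
```

```text
clock: 7.4
tcp_pos: [612.7, 125.5, 60.3]
ee_rot: [0.047, 0.938, -0.02, 0.342]
wrist_force: [-15.1, -7.2, 15.2]
grip_width: 15.1
tcp [612.7  125.49  60.25] pull by tcp 73.48189246452802 F tool [  1.2   -8.76 -20.81] w 15.067670052178505 t 7.4
[[188.   306.84   2.76  23.44 -50.01]
 [189.   306.91   2.94  21.2  -50.4 ]
 [190.   306.77   3.13  18.91 -50.29]
 [191.   306.72   3.11  16.64 -50.39]
 [192.   306.59   3.34  14.35 -50.33]
 [193.   306.47   3.19  12.07 -50.28]
 [194.   306.46   3.18   9.81 -50.47]
 [195.   306.34   3.45   7.53 -50.42]
 [196.   306.2    3.25   5.25 -50.32]
 [197.   306.11   3.53   2.97 -50.34]
 [198.   305.9    3.54   0.68 -50.09]
 [199.   305.85   3.56  -1.58 -50.2 ]
 [200.   305.77   3.73  -3.85 -50.23]
 [201.   305.63   3.56  -6.13 -50.14]
 [202.   305.92   2.98  -8.31 -50.98]]
[[180.   307.37   3.15  41.69 -49.45]
 [181.   307.41   3.2   39.43 -49.77]
 [182.   306.07   5.14  36.86 -46.98]
 [183.   306.7    8.63  34.74 -48.6 ]
 [184.   307.07   9.86  32.55 -49.66]
 [185.   307.05   9.4   30.28 -49.84]
 [186.   308.12   4.92  28.25 -52.46]
 [187.   306.79   2.97  25.7  -49.7 ]]
(-4, -49.7, 78) [152.07684744 302.2900103 ]
(26, -49.7, 78) [301.86531043 207.1073108 ]
(30, -49.7, 80) [321.77908872 186.57925881]
(38, -49.7, 80) [360.9844268  161.69387596]
```

View pics/z2.png

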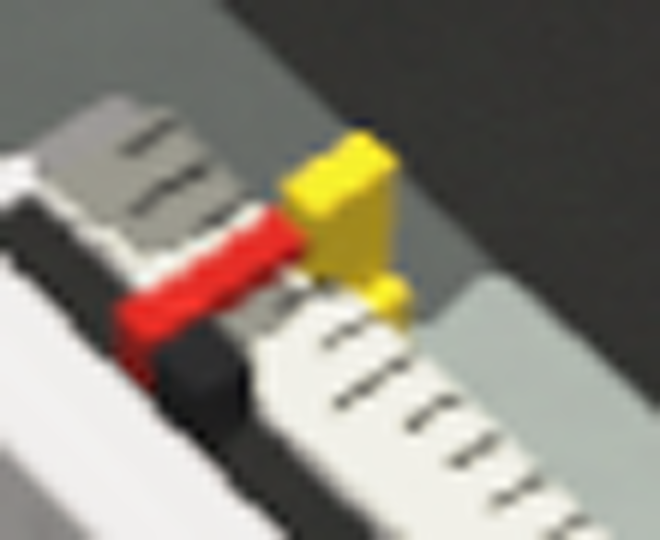

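The side view shows the red blade nearly in line with the clip, whose top is at the predicted (341,174). The top view says about 0.6 mm short, so I'll creep 0.4 mm more and hold two seconds.

```bash
python3 -m handwheel '[0,0.001,0,0,0,0,0,0.002,0,0,0,0,0,0.0025,0,0,0,0,0,0.0025,0,0,0,0,0,0.0025,0,0,0,0,0,0.0025,0,0,0,0,0,0.0025,0,0,0,0,0,0.0025,0,0,0,0,0,0.0025,0,0,0,0,0,0.0025,0,0,0,0,0,0.0025,0,0,0,0,0,0.0025,0,0,0,0,0,0.0025,0,0,0,0,0,0.0025,0,0,0,0,0,0.0025,0,0,0,0,0,0.0025,0,0,0,0,0,0.0025,0,0,0,0,0,0.0025,0,0,0,0,0,0.0025,0,0,0,0,0,0.0025,0,0,0,0]'
python3 gap.py|head -1; python3 lv.py
```

```text
clock: 9.55
tcp_pos: [612.7, 125.8, 60.2]
ee_rot: [0.047, 0.938, -0.02, 0.342]
wrist_force: [-14.2, -7.8, 15.6]
grip_width: 15.3
tcp [612.71 125.78  60.21] pull by tcp 73.7716322027177 F tool [  0.26  -9.27 -20.47] w 15.285600105196563 t 9.55
[[188.   306.67   3.01  23.41 -49.64]
 [189.   306.71   3.17  21.15 -49.95]
 [190.   306.63   3.43  18.87 -49.97]
 [191.   306.48   3.19  16.58 -49.86]
 [192.   306.46   3.18  14.32 -50.03]
 [193.   306.34   3.47  12.04 -49.99]
 [194.   306.2    3.27   9.75 -49.88]
 [195.   306.13   3.16   7.48 -49.94]
 [196.   305.96   2.96   5.19 -49.78]
 [197.   305.9    3.28   2.93 -49.87]
 [198.   305.87   3.53   0.67 -50.01]
 [199.   305.65   3.53  -1.63 -49.74]
 [200.   305.64   3.56  -3.88 -49.94]
 [201.   305.49   3.87  -6.16 -49.81]
 [202.   305.79   3.2   -8.34 -50.7 ]]
[[180.   307.38   3.2   41.69 -49.48]
 [181.   307.4    3.19  39.43 -49.76]
 [182.   306.08   5.09  36.87 -47.  ]
 [183.   306.71   8.56  34.74 -48.64]
 [184.   307.06   9.86  32.55 -49.64]
 [185.   307.07   9.41  30.28 -49.87]
 [186.   308.12   4.85  28.25 -52.46]
 [187.   306.82   2.96  25.7  -49.75]]
```

Level within 0.2 mm. I'll hold briefly, then ease back home slowly.

```bash
python3 -m handwheel '[0,0,0,0,0,0,0,0,0,0,0,0,0,0,0,0,0,0,0,-0.007,0,0,0,0,0,-0.02,0,0,0,0,0,-0.035,0,0,0,0,0,-0.05,0,0,0,0,0,-0.065,0,0,0,0,0,-0.08,0,0,0,0,0,-0.095,0,0,0,0,0,-0.11,0,0,0,0,0,-0.125,0,0,0,0,0,-0.14,0,0,0,0,0,-0.155,0,0,0,0,0,-0.17,0,0,0,0,0,-0.185,0,0,0,0,0,-0.2,0,0,0,0,0,-0.21,0,0,0,0,0,-0.218,0,0,0,0,0,-0.22,0,0,0,0]'
python3 gap.py|head -1
```

```text
clock: 11.7
tcp_pos: [608.5, 82.8, 60.3]
ee_rot: [0.047, 0.938, -0.019, 0.342]
wrist_force: [-10.5, -4.5, 11.9]
grip_width: 15.7
tcp [608.52  82.84  60.31] pull by tcp 30.625445777069714 F tool [  0.06  -5.56 -15.5 ] w 15.71208541211836 t 11.7
```

```bash
python3 -m handwheel '[0,-0.01,0,0,0,0,0,-0.025,0,0,0,0,0,-0.04,0,0,0,0,0,-0.055,0,0,0,0,0,-0.07,0,0,0,0,0,-0.085,0,0,0,0,0,-0.1,0,0,0,0,0,-0.115,0,0,0,0,0,-0.127,0,0,0,0,0,-0.137,0,0,0,0,0,-0.145,0,0,0,0,0,-0.152,0,0,0,0,0,-0.158,0,0,0,0,0,-0.162,0,0,0,0,0,-0.162,0,0,0,0,0,-0.162,0,0,0,0]'
python3 gap.py|head -1; python3 lv.py|head -6
```

```text
clock: 13.4
tcp_pos: [605.5, 52.4, 60.3]
ee_rot: [0.046, 0.939, -0.018, 0.342]
wrist_force: [-7.0, -0.8, 8.1]
grip_width: 15.4
tcp [605.48  52.4   60.34] pull by tcp 0.029942793005415518 F tool [  0.07  -1.51 -10.66] w 15.412575074645705 t 13.4
[[188.   306.68   3.03  23.41 -49.65]
 [189.   306.71   3.15  21.15 -49.95]
 [190.   306.62   3.42  18.87 -49.95]
 [191.   306.49   3.22  16.58 -49.87]
 [192.   306.47   3.21  14.32 -50.05]
 [193.   306.35   3.47  12.04 -49.99]
```

```bash
python3 -m handwheel '[0,-0.004,0,0,0,0,0,-0.008,0,0,0,0,0,-0.01,0,0,0,0,0,-0.01,0,0,0,0]'
python3 gap.py|head -1
```

```text
clock: 13.95
tcp_pos: [605.4, 52.3, 60.4]
ee_rot: [0.045, 0.939, -0.017, 0.342]
wrist_force: [-3.5, 4.3, 4.9]
grip_width: 15.5
tcp [605.42  52.33  60.37] pull by tcp -0.04484857981712853 F tool [-0.13  3.92 -6.29] w 15.454481932291717 t 13.95
```

The handle is firmly on its home stop: force and TCP match those at the first grip. Release, then back out along the approach.

```bash
python3 -m handwheel '[0,0,0,0,0,0,0,0,0,0,0,0,0,0,0,0,0,0,0,0,0,0,0,0,0,0,0,0,0,0,0,0,0,0,0,0,0,0,0,0,0,0,0,0,0,0,0,0]' 1
python3 gap.py|head -1
```

```text
clock: 14.85
tcp_pos: [605.3, 50.8, 60.0]
ee_rot: [0.046, 0.939, -0.017, 0.341]
wrist_force: [-0.4, 0.3, 0.2]
grip_width: 85.4
tcp [605.3   50.84  60.03] pull by tcp -1.5378035109737582 F tool [ 0.19  0.24 -0.37] w 85.40902153929412 t 14.85
```

```bash
python3 -m handwheel '[0,0,-0.1,0,0,0,0,0,-0.25,0,0,0,0,0,-0.4,0,0,0,0,0,-0.55,0,0,0,0,0,-0.7,0,0,0,0,0,-0.8,0,0,0,0,0,-0.8,0,0,0,0,0,-0.8,0,0,0]'
python3 gap.py; python3 lv.py
python3 - <<'E'
import cv2,glob,os
from fit import *
a=cv2.imread(max(glob.glob("pics/side_*.png"),key=os.path.getmtime))[100:340,180:460]; cv2.imwrite("pics/end.png",cv2.resize(a,None,fx=2.5,fy=2.5,interpolation=cv2.INTER_CUBIC))
for n,f in(("side0","side_*"),("top0","top_*")):
    m=lambda p:cv2.moments(mask(cv2.imread(p)[140:235,240:310],"blue"),True)
    for p in(f"pics/{n}.png",max(glob.glob(f"pics/{f}.png"),key=os.path.getmtime)):
        M=m(p);print(p,"blue",M["m00"],M["m10"]/M["m00"],M["m01"]/M["m00"])
E
```

```text
clock: 15.75
tcp_pos: [506.0, 61.5, 183.8]
ee_rot: [0.046, 0.939, -0.018, 0.341]
wrist_force: [0.2, -0.9, -1.1]
grip_width: 85.5
tcp [505.95  61.5  183.8 ] pull by tcp -0.7693717869119219 F tool [ 0.45 -0.9   1.  ] w 85.52147948181255 t 15.75
side red 93.0 [325.84 219.81] [  2.59 -52.24]
side yellow 91.0 [338.73 212.85] [ 31.87 -54.57]
 gap -2.3308492983552824
top red 46.0 [306.11 195.48] [  6.64 -49.99]
top yellow 43.0 [307.14 183.95] [ 32.97 -49.8 ]
 gap 0.19445490807900256
[[188.   306.67   3.    23.41 -49.64]
 [189.   306.7    3.17  21.15 -49.93]
 [190.   306.62   3.42  18.87 -49.95]
 [191.   306.48   3.23  16.58 -49.86]
 [192.   306.46   3.16  14.32 -50.04]
 [193.   306.35   3.46  12.04 -50.  ]
 [194.   306.19   3.27   9.75 -49.87]
 [195.   306.13   3.15   7.48 -49.94]
 [196.   305.97   3.01   5.19 -49.8 ]
 [197.   305.86   3.22   2.92 -49.77]
 [198.   305.82   3.43   0.66 -49.91]
 [199.   305.65   3.56  -1.63 -49.73]
 [200.   305.64   3.59  -3.88 -49.93]
 [201.   305.49   3.87  -6.16 -49.82]
 [202.   305.77   3.2   -8.34 -50.67]]
[[180.   307.37   3.17  41.69 -49.46]
 [181.   307.42   3.21  39.43 -49.79]
 [182.   306.07   5.09  36.86 -46.98]
 [183.   306.7    8.61  34.74 -48.62]
 [184.   307.06   9.86  32.55 -49.63]
 [185.   307.07   9.45  30.29 -49.89]
 [186.   308.11   4.85  28.25 -52.43]
 [187.   306.81   2.96  25.7  -49.72]]
pics/side0.png blue 780.0 45.85 47.26025641025641
pics/side_15.75.png blue 780.0 45.85 47.26025641025641
pics/top0.png blue 210.0 12.728571428571428 57.4
pics/top_15.75.png blue 211.0 12.753554502369669 57.40758293838863
```

View pics/end.png

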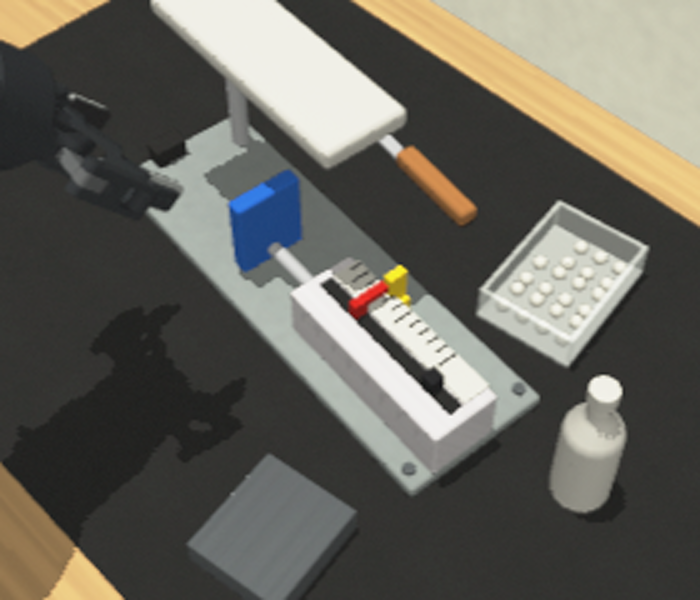

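The final view shows the handle home, with its blue mask matching the start. The red pointer stands beside the clip, the gripper is clear and the bystanders have not moved.

```bash
python3 -c "
from plant import robot
print(robot.job_done())"
```

```text
the job is handed in; nothing more can be done
None
```

The job is done and handed in at about 16 s of the 40 s allowed. I gripped the blue handle with the tool leaning 40°, pulled it about 74 mm in small steps until the red pointer was level with the yellow clip, and held it just over 2 s. Then I eased it back over about 4 s to its home stop, let go and backed clear.

**Last checks that agreed:**
- **Pointer:** in the top view it sits at y ≈ -49.9 mm against the clip's ≈ -49.7 mm, so it is level within about 0.2 mm and did not shift after release.
- **Handle:** its blue outline matches the start picture in both views.
- **Clip and other things:** the clip is within about 0.4 px of its starting pixels. By eye in the side view, the other things are where they were; I did not measure them.

**One check disagreed:** side-view centroids put the pointer 2.3 mm beyond the clip. I discounted this because the clip's wings and the pointer, which partly covers it, bias that mask. The enlarged side picture taken about 0.4 mm before the final position, by eye, agreed with the top view to under 1 mm.

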